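Needle box out of its push-push holder for the needle log

TASK

The needle box is locked down in the sloping push-push holder: press the holder's black thumb pad all the way in and let go, so that the carriage comes up with the box, then take the box out and lay it flat, lid up, in the middle of the note pad. Leave the holder with its empty carriage pressed down and locked again. Leave the pin tin, the masking tape and the chalk where they are.

Things in the scene. Friction and masses are not known exactly. Their poses are not given: they have to be found in the camera images.
- holder: fixed grey metal needle holder, 132 mm deep (x), 116 wide (y), standing on the table; origin on the table under the middle of the box seat, x from its low front edge (robot side) to its high back, z up. Its top face, the deck, slopes 25 degrees, rising to the back: 75 mm high at the origin, 42 mm at the front edge. Opening 45 mm wide, with 30 mm of flat deck on each side.
- shelf_edge (a point): middle of the lower front edge of the shelf (112 mm wide, two bobbins stand on it, 199 mm high with them) that overhangs the back of the holder: 179 mm above the table, 14 mm behind the middle of the box seat. A gripper must come to the box tilted, square to the sloping deck. Axes as the holder.
- carriage (a joint): how far the carriage is pressed in along the deck's normal (m): 0 up, about 0.0147 (0.014 to 0.0155) locked down. Spring 2.4 N (up) to 5 N (fully in), damped. Push-push latch: a full press to the hard stop at 0.0222, then letting go, changes it: from up it stays locked; from locked it rises to 0 within 0.5 s. A press short of 0.0215 may change nothing. It starts locked.
- pad_top (a point): middle of the top of the carriage's black ribbed thumb pad, 29 mm (along the slope) by 40 mm (across), at the low front of the carriage; moves with it. z = the deck's normal (25 degrees from vertical, leaning to the robot), x up the slope, y across. It stands 25 mm above the deck when up, 10 mm locked, 2.8 mm at the hard stop.
- tray_floor (a point): top of the carriage's flat aluminium tray, at the middle of the box seat; axes as pad_top, from which it lies 43.5 mm up the slope (x) and 30.6 mm lower (z). Moves with the carriage.
- box_centre (a point): centre of the needle box, blue plastic with a clear lid, 39 (its x) x 56 (y) x 23 mm (z, up out of the lid), 24 to 48 g. It starts in the tray, 56 mm side along the slope, low end at the pad's post, 3 mm from the side walls. Carriage up: the lid stands 17.6 mm above the deck and the box can be gripped across its 39 mm sides; locked: 3 mm, too little to grip.
- pad_page (a point): middle of the top face of the note pad (fixed to the table), 106 mm along its x, 76 mm along its y, 10 mm thick.
- pin_tin: bystander: round pin tin with red lid, 67 mm across, 31 mm high, standing on the table; origin at the middle of its underside
- masking_tape: bystander: roll of masking tape lying on the table, 89 mm across, 25 mm high; origin at the middle of its underside
- chalk: bystander: flat triangular tailor's chalk, 38 x 41 x 8 mm, lying on the table; origin at the middle of its underside
There are look-alikes about, which are no part of the job. What is shaped like the part that bears box_centre but red or turquoise is not meant.

How it is judged:
On the way, in this order (a step that is already met when the one before it is completed fails the run):
1. the carriage is released and fully up, with the needle box still in it (value of joint carriage below 0.003 m and z of box_centre in the frame of tray_floor below 0.02 m), for 0.1 s.
2. the needle box is lifted out of the carriage, clear above its tray, with nothing on the carriage (z of box_centre in the frame of tray_floor above 0.045 m and contact force between carriage and needle_box below 0.01 N), for 0.1 s.
3. the needle box lies flat and still in the middle of the note pad, let go (horizontal distance between box_centre and pad_page below 0.025 m and z of box_centre in the frame of pad_page between 0.007 and 0.016 m and angle between box_centre's own z axis and vertical below 0.1 rad and contact force between the fingers and needle_box below 0.05 N), for 0.2 s.
At the end, for the whole second after the job is handed in: the needle box lies flat (within 0.1 rad), lid up and still on the note pad, its centre within 25 mm of the middle of the page; the empty carriage is locked down by its latch (joint between 0.0125 and 0.017); the pin tin, masking tape and chalk have not moved by more than 15 mm (horizontal distance between box_centre and pad_page below 0.025 m and z of box_centre in the frame of pad_page between 0.007 and 0.016 m and angle between box_centre's own z axis and vertical below 0.1 rad and linear speed of needle_box below 0.01 m/s and value of joint carriage between 0.0125 and 0.017 m); the robot touches nothing.
It fails at once if the pin tin is moved by more than 15 mm (distance of pin_tin from where it was at the start of the episode above 0.015 m).
It fails at once if the masking tape is moved by more than 15 mm (distance of masking_tape from where it was at the start of the episode above 0.015 m).
It fails at once if the chalk is moved by more than 15 mm (distance of chalk from where it was at the start of the episode above 0.015 m).
It also fails if it takes over 72 s, if anything falls off the work surface, if the arm or the gripper's body presses on something with over 40 N, if the wrist force passes 120 N, or if a joint passes its speed limit or range.

ROBOT

A 7-joint arm with a two-finger parallel gripper is mounted at the origin on a cart in front of the work surface, level with it; the furniture and walls round the work are solid. World frame = base frame: x ahead of the robot, y to its left, z up, the work surface at z = 0. Lengths are in m, angles in rad, forces in N, time in s.
With the tool pointing down it reaches from about 0.425 to 0.925 m from the base axis. Payload 6.8 kg.
Tool frame: the origin (TCP) lies at the very end of the fingers, on their centre line; the grasp point (between the pads) lies 19 mm behind it; z points along the fingers, y is the line along which they close (so a half turn about z gives the same grasp; the last joint's range is limited). The gripper opens to 85 mm and grips with 20 to 120 N. Pads are 22 mm wide; open, the fingers measure 114 mm over their backs; the gripper's body (76 mm by 85 mm) begins 54 mm behind the grasp point. The pads swing forward as they close: fully open they stand 13 mm farther back than shut.
Start: joints at [-1.319, 0.477, 0.022, 1.555, -0.011, 1.109, -0.083], TCP at [0.238, 0.632, 0.231] pointing down, gripper open.
Joint ranges: [-2.96, 2.96], [-0.34, 2.1], [-1.41, 1.46], [0.24, 2.44], [-1.37, 4.51], [0.17, 1.92], [-2.96, 2.96]. Speed limits (rad/s): [2.39, 2.39, 3.14, 3.14, 3.14, 3.14, 3.14].

INTERFACE

Orientations are given as a unit quaternion [w, x, y, z].
In Python, from station import bot gives the robot as it stands.
- The arm moves only by the tool jog_arm, never from a script. Its argument "motion" is a list of rows, each a list of 7 numbers: the turn, a rotation vector about the tool's x, y, z in rad, then the shift along the tool's x, y, z in mm, then the finger opening in mm, from 0 to 85.4. A call has 1 to 10 rows; each row is the pose to reach, as a shift and turn from the pose commanded when the call began, along the tool's axes at that moment; what a row does not reach only later rows make up. A row lasts 1/8 s, in which the tool goes at most 62.5 mm and 10.7 degrees, less where a joint would pass 70% of its speed; a pose out of reach is approached as far as the arm can. A call with a gripper value outside its range is refused whole. The fingers move at their own pace and stop on an object; "grip_force" is the grip in N (left out, the last holds). Time passes only in rows, so rows that repeat a pose let the fingers close. It gives the time, the measured TCP pose, the force, the opening and the grip force at its end, in the units of the state.
- bot.get_obs(): the state, without advancing time (a new reading comes with each control period).
- bot.read_camera(name): name is "side" or "top"; returns a dict with "pixels" (384x512x3 uint8, red, green, blue), "camera_matrix" (3x3 intrinsics, pixels), "T" (4x4, takes a point from camera to world coordinates). Camera axes: x right, y down, z forward; pixel columns grow to the right and rows downward; lengths in m; the calibration is good to about 2 mm. A picture is of the moment at which its call begins. There is no depth.
- bot.hand_in(): hands the job in; it is judged then, once.
Trained networks look in a picture, given as the dict that the camera call returned (one of the last four; its "shot" number tells which), for a name from the list of things; names that differ only in an ending like _2 or _b are one class to them, and where a whole thing is asked for, a point or a joint stands for the part that bears it (a point fixed in the world has none). Each returns a list of dicts, best first, with "score" (0 to 1); they miss things now and then, are a little off and sometimes report something else, mostly with a low value. They report only what shows in the picture. A call takes as long as a camera call. They do not tell look-alikes from the thing itself.
- bot.spot_in(thing, picture): "xy" ([column, row] in pixels, amid what is visible of it).
- bot.tip_of(thing, picture): "xy" ([column, row] in pixels: a listed point, or the origin of a listed thing).
The state is a dict: "t": time; "q": joint angles; "joint_vel": joint speeds; "joint_torque": joint torques, N m; "eef_pos": TCP position; "tool_rot": TCP orientation; "contact_force": force on the tool from outside, world axes, zero at the start; "torque": the same for the moment, N m; "gripper_width": opening from 0.0 (shut) to 1.0 (fully open); "grasp_force": force on a finger pad.
Only numpy, scipy, OpenCV 4.12 (cv2) and the standard library are available. Lean on these libraries where they do the work, as an engineer would, in place of code of your own. Each camera call takes 0.05 s, during which the arm holds its last target. There are 200 camera calls.

## Working session

There is one attempt and no reset: what is moved stays moved. The work goes in short steps, Python scripts to look and compute and a tool call to move; the robot and the scene stay as the last step left them, time stands still between calls to the robot, and variables do not carry over. Pictures are saved under pics/ and viewed, at most 10 in all, crops included, and the job is handed in when it is done.

Besides the shell and the picture viewer there is one more tool, called as a command line: name --pt "numbers of a row" for each row, then --argument value for the rest. jog_arm: Moves the arm, as the interface text tells. Its arguments: {"type":"object","properties":{"motion":{"type":"array"},"grip_force":{"type":"number"}},"required":["motion"]}

```bash
mkdir -p pics; cat > h.py <<'E'
import numpy as np, cv2
from scipy.spatial.transform import Rotation as R
from station import bot
def rot(q): return R.from_quat([q[1],q[2],q[3],q[0]])
def ray(p,xy):
    K=np.array(p["camera_matrix"]);T=np.array(p["T"])
    d=T[:3,:3]@np.linalg.solve(K,[xy[0],xy[1],1.]);return T[:3,3],d/np.linalg.norm(d)
def at_z(p,xy,z):
    o,d=ray(p,xy);return o+d*(z-o[2])/d[2]
def tri(p1,a,p2,b):
    o1,d1=ray(p1,a);o2,d2=ray(p2,b)
    s=np.linalg.lstsq(np.c_[d1,-d2],o2-o1,rcond=None)[0]
    x,y=o1+s[0]*d1,o2+s[1]*d2;return (x+y)/2,np.linalg.norm(x-y)
def proj(p,X):
    T=np.linalg.inv(np.array(p["T"]));c=T[:3,:3]@X+T[:3,3];u=np.array(p["camera_matrix"])@c;return u[:2]/u[2]
E
cat > a.py <<'E'
from h import *
np.set_printoptions(precision=4,suppress=True)
s=bot.read_camera("side");t=bot.read_camera("top")
cv2.imwrite("pics/s1.png",s["pixels"][:,:,::-1]);cv2.imwrite("pics/t1.png",t["pixels"][:,:,::-1])
for n in ["holder","shelf_edge","pad_top","tray_floor","box_centre","pad_page","pin_tin","masking_tape","chalk"]:
    for nm,p in (("side",s),("top",t)):
        print(n,nm,[(np.round(d["xy"],1).tolist(),round(d["score"],2)) for d in bot.tip_of(n,p)[:3]])
o=bot.get_obs();print(o["t"],o["eef_pos"],o["tool_rot"]);print(s["T"],t["T"])
E
python3 a.py
```

```text
holder side [([275.8, 234.9], 0.81)]
holder top [([245.3, 153.8], 0.94)]
shelf_edge side [([286.0, 185.0], 0.68), ([266.5, 213.1], 0.61)]
shelf_edge top [([245.2, 153.1], 0.68)]
pad_top side [([264.5, 214.4], 0.63)]
pad_top top [([240.1, 167.5], 0.58)]
tray_floor side [([283.3, 220.5], 0.66)]
tray_floor top [([243.6, 146.7], 0.66)]
box_centre side [([283.4, 225.0], 0.62), ([272.2, 266.7], 0.61), ([278.8, 219.1], 0.55)]
box_centre top [([244.8, 144.4], 0.96), ([300.1, 159.2], 0.93), ([279.0, 226.9], 0.9)]
pad_page side [([237.6, 180.3], 0.8), ([219.8, 212.7], 0.45)]
pad_page top [([141.0, 211.4], 0.87)]
pin_tin side [([241.1, 316.0], 0.65)]
pin_tin top [([361.9, 195.6], 0.69)]
masking_tape side [([281.9, 201.1], 0.8), ([275.8, 232.0], 0.32)]
masking_tape top [([176.8, 140.0], 0.68)]
chalk side [([215.8, 212.7], 0.64), ([285.8, 190.1], 0.59)]
chalk top [([210.4, 234.7], 0.68), ([247.3, 128.8], 0.45), ([241.5, 154.4], 0.44)]
1.0 [0.2376 0.6318 0.2313] [-0.      0.1789  0.9839  0.    ]
[[ 0.9997  0.0234 -0.0122  0.5029]
 [ 0.024  -0.6168  0.7867 -0.7388]
 [ 0.0109 -0.7867 -0.6172  0.7652]
 [ 0.      0.      0.      1.    ]] [[ 0.002  -0.9841  0.1776  0.3306]
 [-1.     -0.0022 -0.0009  0.0241]
 [ 0.0013 -0.1776 -0.9841  0.9989]
 [ 0.      0.      0.      1.    ]]
```

```bash
python3 -c "
import cv2
a=cv2.imread('pics/s1.png');b=cv2.imread('pics/t1.png')
cv2.imwrite('pics/s1c.png',cv2.resize(a[130:340,150:420],None,fx=2.8,fy=2.8,interpolation=2))
cv2.imwrite('pics/t1c.png',cv2.resize(b[80:280,110:390],None,fx=2.8,fy=2.8,interpolation=2))"
```

```text
(no output)
```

View pics/s1c.png

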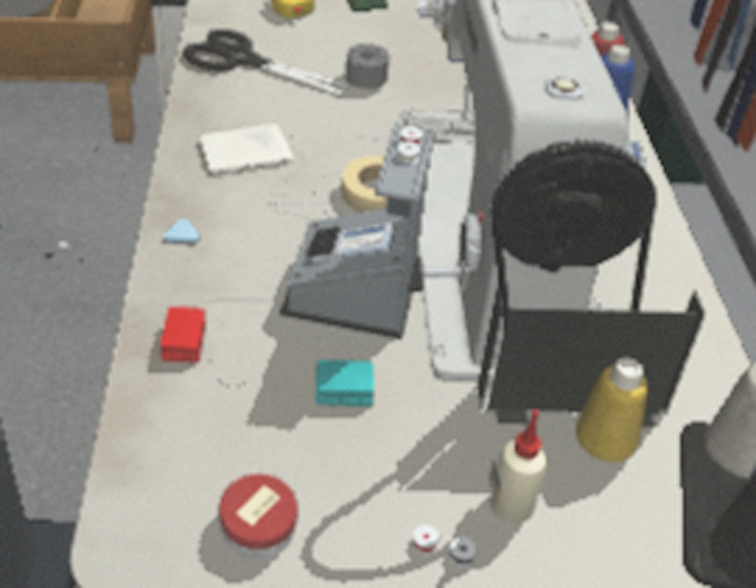

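View pics/t1c.png

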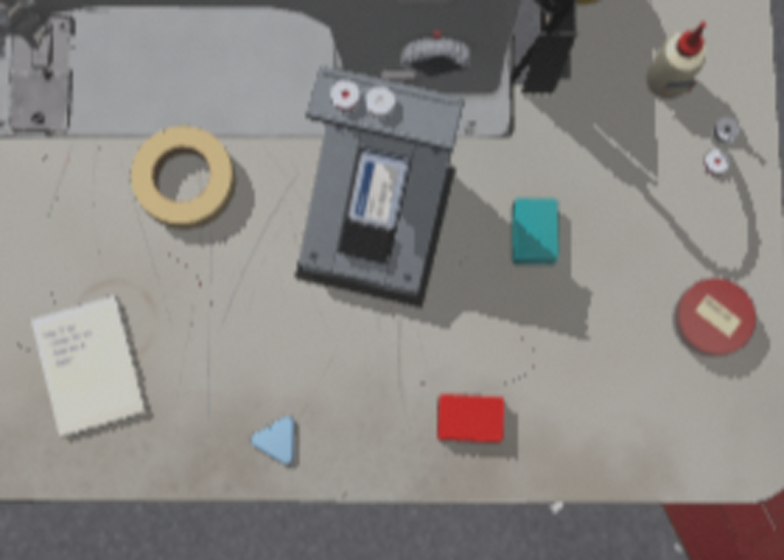

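```bash
cat > fit.py <<'E'
from h import *
from scipy.optimize import least_squares
np.set_printoptions(precision=4,suppress=True)
s=bot.read_camera("side");t=bot.read_camera("top")
S=R.from_euler('y',-25,degrees=True)   # x up slope
dk=lambda u,v,n: np.array([0,0,.075])+S.apply([u,v,n])
c=lambda x,y:(110+x/2.8,80+y/2.8)
cs=lambda x,y:(150+x/2.8,130+y/2.8)
L=.0147
obs=[(t,c(298,268),np.array([-.071,.058,.042])),(t,c(421,293),np.array([-.071,-.058,.042])),
(t,c(308,116),np.array([.014,.056,.179])),(t,c(457,147),np.array([.014,-.056,.179])),
(t,(240.1,167.5),dk(-.0435,0,.010)),(t,(244.8,144.4),dk(0,0,-.009)),(t,(245.3,153.8),np.zeros(3)),
(s,(264.5,214.4),dk(-.0435,0,.010)),(s,(283.3,220.5),dk(0,0,-.0206)),(s,(275.8,234.9),np.zeros(3)),
(s,cs(285,313),np.array([-.071,-.058,0])),(s,cs(403,335),np.array([.061,-.058,0]))]
def f(p):
    r=R.from_euler('z',p[2])
    return np.array([proj(P,r.apply(X)+[p[0],p[1],0])-np.array(xy) for P,xy,X in obs]).ravel()
o=least_squares(f,[.6,0,-.2],loss='soft_l1')
print(o.x);print(f(o.x).reshape(-1,2))
print("pad",at_z(t,(141,211.4),.010),at_z(s,(237.6,180.3),.010))
pc=[at_z(t,c(*q),.010) for q in [(32,318),(115,296),(146,408),(65,437)]];print(np.array(pc),np.mean(pc,0))
for n,a,b in [("tin",(361.9,195.6),(241.1,316)),("tape",(176.8,140),(281.9,201.1)),("chalk",(210.4,234.7),(215.8,212.7))]: print(n,at_z(t,a,0),at_z(s,b,0))
E
python3 fit.py
```

```text
[ 0.5769  0.0397 -0.2322]
[[-2.321  -2.2051]
 [ 1.1831  0.0205]
 [-0.6902  0.6285]
 [-1.6185  1.5753]
 [ 0.1361 -1.5029]
 [ 0.2113  2.2691]
 [-0.2603  1.233 ]
 [ 1.077   1.3797]
 [-0.5197  0.7907]
 [ 2.9538 -0.4732]
 [-0.3532  1.5084]
 [ 1.645   2.3913]]
pad [0.4337 0.2906 0.01  ] [0.4372 0.3019 0.01  ]
[[0.4772 0.3405 0.01  ]
 [0.4967 0.2691 0.01  ]
 [0.3993 0.238  0.01  ]
 [0.3744 0.3063 0.01  ]] [0.4369 0.2885 0.01  ]
tin [ 0.4749 -0.2486  0.    ] [ 0.4751 -0.244   0.    ]
tape [0.6155 0.212  0.    ] [0.5936 0.201  0.    ]
chalk [0.3785 0.1226 0.    ] [0.375 0.133 0.   ]
```

```bash
cat > plan.py <<'E'
from h import *
np.set_printoptions(precision=4,suppress=True)
H=[.5769,.0397,-.2322]
def deckpt(u,v,n,H=H): return R.from_euler('z',H[2]).apply(np.array([0,0,.075])+R.from_euler('y',-25,degrees=True).apply([u,v,n]))+[H[0],H[1],0]
def tool(z,y):
    z=np.array(z)/np.linalg.norm(z);y=np.array(y)-np.dot(y,z)*z;y/=np.linalg.norm(y)
    return R.from_matrix(np.c_[np.cross(y,z),y,z])
def decktool(H=H):
    r=R.from_euler('z',H[2]);a=np.radians(25)
    return tool(r.apply([np.sin(a),0,-np.cos(a)]),r.apply([0,1,0]))
def go(P,Rt,pos=None,q=None):
    o=bot.get_obs();pos=o["eef_pos"] if pos is None else pos;r=rot(o["tool_rot"] if q is None else q)
    print("row",(r.inv()*Rt).as_rotvec().round(4),(r.inv().apply(np.array(P)-pos)*1000).round(1), "world",np.array(P))
E
python3 -c "
from plan import *
go(deckpt(-.0435,0,.060),decktool())
print(decktool().as_quat(), deckpt(-.0435,0,.01))"
```

```text
row [-0.0278 -0.4357 -0.1256] [-461.7 -443.   120.3] world [0.5139 0.0546 0.111 ]
[ 0.1131  0.9697 -0.0251  0.215 ] [0.5344 0.0497 0.0657]
```

jog_arm --pt "0 -0.1 0 -60 -58 0 0" --pt "-0.0278 -0.4357 -0.1256 -461.7 -443 90 0" --pt "-0.0278 -0.4357 -0.1256 -461.7 -443 90 0" --pt "-0.0278 -0.4357 -0.1256 -461.7 -443 90 0" --pt "-0.0278 -0.4357 -0.1256 -461.7 -443 90 0" --pt "-0.0278 -0.4357 -0.1256 -461.7 -443 90 0" --pt "-0.0278 -0.4357 -0.1256 -461.7 -443 90 0" --pt "-0.0278 -0.4357 -0.1256 -461.7 -443 100 0" --pt "-0.0278 -0.4357 -0.1256 -461.7 -443 110 0" --pt "-0.0278 -0.4357 -0.1256 -461.7 -443 120 0"

```text
t: 2.35
eef_pos: [0.5035, 0.078, 0.1225]
tool_rot: [0.216, 0.113, 0.97, -0.024]
contact_force: [0.2, 0.8, -0.5]
gripper_width: -0.0
grasp_force: 0.0
```

jog_arm --pt "0 0 0 0 0 0 0" --pt "0 0 0 0 0 0 0"

```text
t: 2.6
eef_pos: [0.5024, 0.0793, 0.122]
tool_rot: [0.215, 0.113, 0.97, -0.025]
contact_force: [-0.2, 0.5, -0.1]
gripper_width: 0.001
grasp_force: 0.0
```

```bash
cat > look.py <<'E'
import sys
from plan import *
s=bot.read_camera("side");t=bot.read_camera("top")
n=sys.argv[1]
def crop(p,x,y,w,h,k,pts=()):
    im=cv2.resize(p["pixels"][y:y+h,x:x+w,::-1],None,fx=k,fy=k,interpolation=cv2.INTER_CUBIC)
    for X in pts:
        q=(proj(p,X)-[x,y]+.5)*k; cv2.circle(im,tuple(int(v) for v in q),2,(0,255,0),-1)
    return im
if __name__=="__main__":
    o=bot.get_obs();T=o["eef_pos"];print(o["t"],T,o["contact_force"])
    pts=[T]+[deckpt(-.0435+a,b,.010) for a in(-.0145,.0145) for b in (-.02,.02)]+[deckpt(-.0783,b,0) for b in (-.058,.058)]
    A=crop(s,215,150,110,110,3.6*1,pts);B=crop(t,190,90,110,110,3.6,pts)
    cv2.imwrite(f"pics/{n}.png",np.hstack([A,B]))
    print(bot.tip_of("pad_top",s)[:2],bot.tip_of("pad_top",t)[:2])
    go(deckpt(-.0435,0,.025),decktool())
E
python3 look.py l2
```

```text
2.7 [0.5023 0.0809 0.1223] [-0.1095  0.4551  0.4504]
[{'xy': [282.1, 222.6], 'score': 0.73}, {'xy': [263.5, 212.5], 'score': 0.51}] [{'xy': [239.7, 166.6], 'score': 0.47}]
row [0.0023 0.0004 0.0024] [-11.  -23.1  52.6] world [0.5283 0.0512 0.0793]
```

View pics/l2.png

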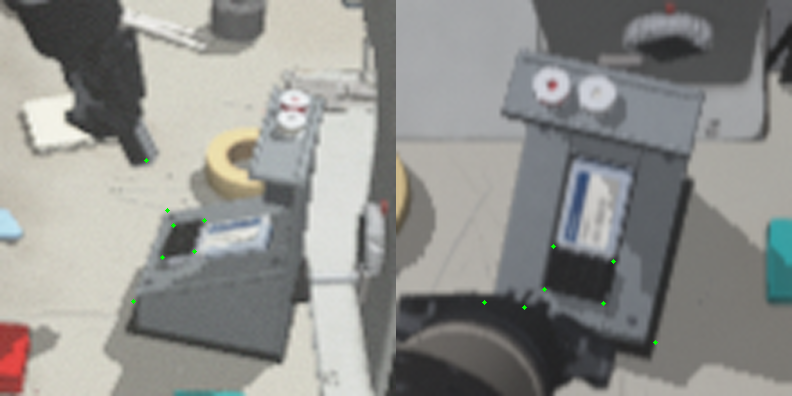

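jog_arm --pt "0 0 0 -11 -23 10 0" --pt "0 0 0 -11 -23 50 0" --pt "0 0 0 -11 -23 60 0" --pt "0 0 0 -11 -23 64 0" --pt "0 0 0 -11 -23 68 0" --pt "0 0 0 -11 -23 72 0" --pt "0 0 0 -11 -23 74 0"

```text
t: 3.68
eef_pos: [0.5366, 0.0484, 0.0596]
tool_rot: [0.215, 0.112, 0.97, -0.025]
contact_force: [-13.4, 1.2, 21.1]
gripper_width: -0.0
grasp_force: 12.9
```

```bash
cat > st.py <<'E'
from plan import *
o=bot.get_obs();d=o["eef_pos"]-deckpt(0,0,0)
L=R.from_euler('z',H[2])*R.from_euler('y',-25,degrees=True)
print(o["t"],"deck uvn mm",L.inv().apply(d)*1000,"F deck",L.inv().apply(o["contact_force"]),o["gripper_width"])
E
python3 st.py
```

```text
3.675 deck uvn mm [-43.8407  -0.8367   3.416 ] F deck [-3.1488 -1.8873 24.8025] -0.0004027951363165261
```

jog_arm --pt "0 0 0 0 0 2 0" --pt "0 0 0 0 0 2 0" --pt "0 0 0 0 0 -40 0" --pt "0 0 0 0 0 -90 0" --pt "0 0 0 -30 0 -100 60" --pt "0 0 0 -30 0 -100 65" --pt "0 0 0 -30 0 -100 65"

```text
t: 4.55
eef_pos: [0.5215, 0.0507, 0.1619]
tool_rot: [0.214, 0.113, 0.97, -0.025]
contact_force: [-0.2, -0.1, -0.0]
gripper_width: 0.637
grasp_force: 0.0
```

```bash
python3 st.py; cat > look2.py <<'E'
from look import *
o=bot.get_obs();T=o["eef_pos"]
pts=[T]+[deckpt(a,b,.0176) for a in(-.028,.028) for b in (-.0195,.0195)]
A=crop(s,215,150,110,110,3.6,pts);B=crop(t,190,90,110,110,3.6,pts)
cv2.imwrite(f"pics/{n}.png",np.hstack([A,B]))
for k in ("pad_top","box_centre"): print(k,[ (d["xy"],d["score"]) for p in (s,t) for d in bot.tip_of(k,p)[:2]])
print(proj(s,deckpt(0,0,.006)),proj(t,deckpt(0,0,.006)))
go(deckpt(-.002,0,.045),decktool())
E
python3 look2.py l3
```

```text
4.55 deck uvn mm [-14.4621  -2.0943 102.5737] F deck [-0.2031 -0.1702  0.0719] 0.6369597396023008
pad_top [([260.6, 210.4], 0.67)]
box_centre [([275.3, 263.0], 0.77), ([274.9, 213.8], 0.7), ([245.2, 147.3], 0.74), ([303.5, 163.1], 0.72)]
[279.5206 214.4723] [244.2706 147.7313]
row [-0.0007 -0.0015  0.001 ] [-12.4   2.   57.4] world [0.5566 0.0445 0.1149]
```

View pics/l3.png

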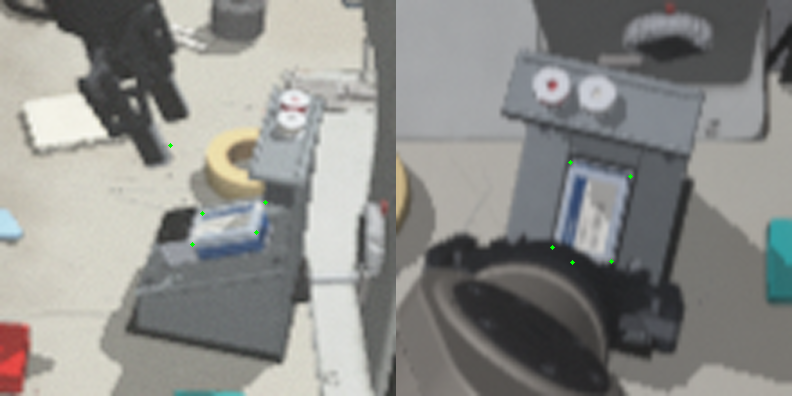

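jog_arm --pt "0 0 0 -12 2 0 65" --pt "0 0 0 -12 2 50 65" --pt "0 0 0 -12 2 85 65" --pt "0 0 0 -12 2 98 65" --pt "0 0 0 -12 2 98 65" --pt "0 0 0 -12 2 98 30" --pt "0 0 0 -12 2 98 30" --pt "0 0 0 -12 2 98 30" --pt "0 0 0 -12 2 98 30" --grip_force 40

```text
t: 5.98
eef_pos: [0.5738, 0.0408, 0.0795]
tool_rot: [0.215, 0.113, 0.97, -0.025]
contact_force: [-0.9, 0.8, 0.9]
gripper_width: 0.442
grasp_force: 45.0
```

```bash
python3 st.py
```

```text
5.975 deck uvn mm [-1.0266  0.3432  5.4478] F deck [-0.5965  0.5938  1.2731] 0.44201451043193707
```

jog_arm --pt "0 0 0 0 0 -15 30" --pt "0 0 0 0 0 -45 30" --pt "0 0 0 0 0 -80 30" --pt "0 0 0 10 0 -100 30" --pt "0 0 0 30 0 -120 30" --pt "0 0 0 30 0 -120 30"

```text
t: 6.72
eef_pos: [0.4968, 0.0585, 0.1757]
tool_rot: [0.215, 0.113, 0.97, -0.025]
contact_force: [0.3, -0.2, -0.1]
gripper_width: 0.438
grasp_force: 42.0
```

```bash
python3 st.py; cat > look3.py <<'E'
from look import *
o=bot.get_obs();T=o["eef_pos"]
pg=np.array([.4365,.2895,.010]); yw=R.from_euler('z',0)
pts=[T,pg]
A=crop(s,205,110,110,140,3.6,pts);B=crop(t,130,90,110,140,3.6,pts)
cv2.imwrite(f"pics/{n}.png",np.hstack([A,B]))
for k in ("pad_page","box_centre"): print(k,[ (d["xy"],d["score"]) for p in (s,t) for d in bot.tip_of(k,p)[:3]])
E
python3 look3.py l4
```

```text
6.725 deck uvn mm [-31.9642  -0.0954 126.0526] F deck [ 0.2933 -0.1229 -0.2565] 0.43843743674407964
pad_page [([283.0, 188.7], 0.72), ([238.9, 183.9], 0.53), ([141.2, 208.0], 0.77)]
box_centre [([273.9, 265.9], 0.87), ([253.2, 181.9], 0.75), ([302.9, 161.0], 0.93), ([279.0, 227.5], 0.92)]
```

View pics/l4.png

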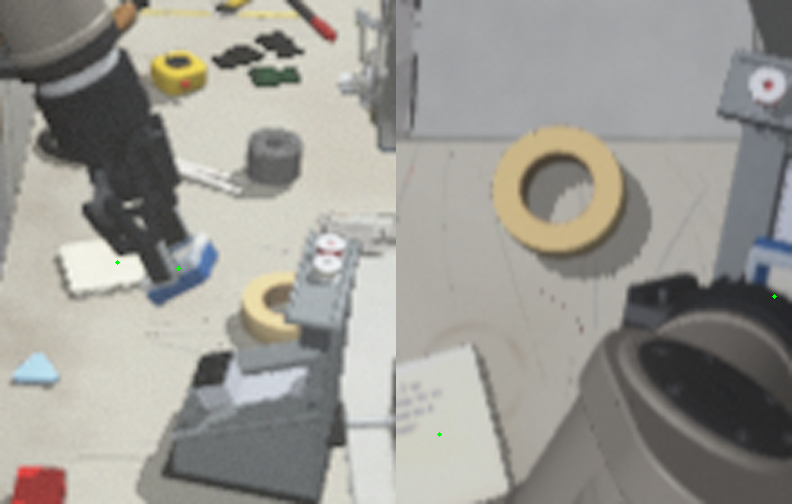

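```bash
python3 -c "
from plan import *
Rt=tool([0,0,-1],[-.31,.95,0])
go([.4365,.2895,.075],Rt)"
```

```text
row [-0.1197  0.4247 -0.5393] [144.9 210.8  42.5] world [0.4365 0.2895 0.075 ]
```

jog_arm --pt "-0.02 0.07 -0.09 25 36 7 30" --pt "-0.1197 0.4247 -0.5393 145 211 42.5 30" --pt "-0.1197 0.4247 -0.5393 145 211 42.5 30" --pt "-0.1197 0.4247 -0.5393 145 211 42.5 30" --pt "-0.1197 0.4247 -0.5393 145 211 42.5 30" --pt "-0.1197 0.4247 -0.5393 145 211 42.5 30" --pt "-0.1197 0.4247 -0.5393 145 211 42.5 30" --pt "-0.1197 0.4247 -0.5393 145 211 42.5 30" --pt "-0.1197 0.4247 -0.5393 145 211 42.5 30"

```text
t: 8.15
eef_pos: [0.4365, 0.289, 0.0758]
tool_rot: [0.001, -0.157, 0.988, -0.0]
contact_force: [-0.5, -0.0, 0.6]
gripper_width: 0.446
grasp_force: 42.0
```

```bash
python3 -c "
from plan import *
Rt=tool([0,0,-1],[-.31,.95,0])
go([.4365,.2895,.026],Rt)"; python3 look3.py l5
```

```text
row [-0.0005  0.0015 -0.0008] [-0.1  0.5 49.8] world [0.4365 0.2895 0.026 ]
pad_page [([240.1, 183.4], 0.69), ([140.4, 211.5], 0.49), ([208.2, 233.3], 0.31)]
box_centre [([233.1, 168.5], 0.64), ([214.2, 246.8], 0.64), ([273.2, 265.9], 0.55), ([301.9, 159.9], 0.74), ([279.2, 225.5], 0.74)]
```

View pics/l5.png

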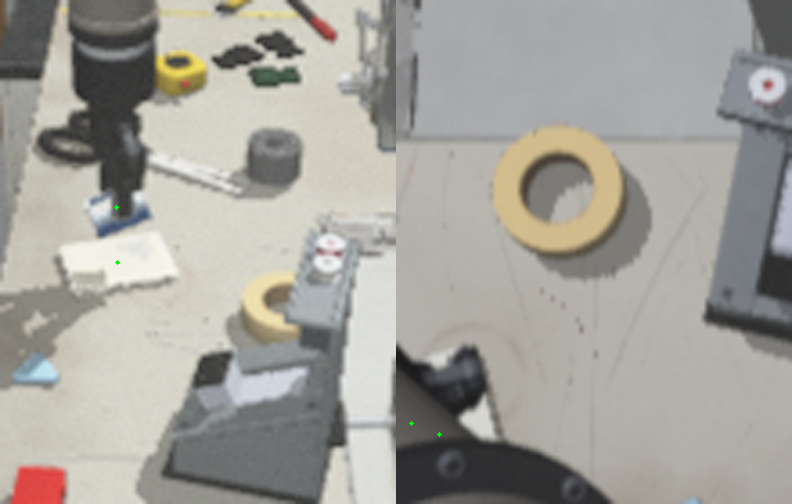

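jog_arm --pt "0 0 0 0 0 35 30" --pt "0 0 0 0 0 48 30" --pt "0 0 0 0 0 50 30" --pt "0 0 0 0 0 51.5 30" --pt "0 0 0 0 0 53 30" --pt "0 0 0 0 0 53 30"

```text
t: 9.2
eef_pos: [0.439, 0.2907, 0.0245]
tool_rot: [0.003, -0.157, 0.988, 0.001]
contact_force: [2.4, -2.1, 15.5]
gripper_width: 0.439
grasp_force: 48.3
```

Contact made; open and retreat.

jog_arm --pt "0 0 0 0 0 -1 65" --pt "0 0 0 0 0 -1 65" --pt "0 0 0 0 0 -1 65" --pt "0 0 0 0 0 -1 65" --pt "0 0 0 0 0 -30 65" --pt "0 0 0 0 0 -80 65" --pt "0 0 0 0 0 -130 65" --pt "0 0 0 0 0 -150 40" --pt "0 0 0 0 0 -150 0"

```text
t: 10.32
eef_pos: [0.4367, 0.2905, 0.1737]
tool_rot: [0.002, -0.157, 0.988, 0.001]
contact_force: [-0.0, -1.0, -0.7]
gripper_width: 0.341
grasp_force: 0.0
```

```bash
python3 -c "
from plan import *
go(deckpt(-.0435,0,.080),decktool())"; python3 look3.py l6
```

```text
row [ 0.1212 -0.4218  0.5387] [   7.3 -243.8   44.4] world [0.5056 0.0566 0.1291]
pad_page [([238.9, 180.5], 0.54), ([140.9, 210.1], 0.7)]
box_centre [([213.4, 248.7], 0.8), ([273.5, 262.8], 0.67), ([237.2, 178.2], 0.49), ([277.7, 228.4], 0.96), ([304.4, 159.5], 0.73), ([141.4, 206.1], 0.62)]
```

View pics/l6.png

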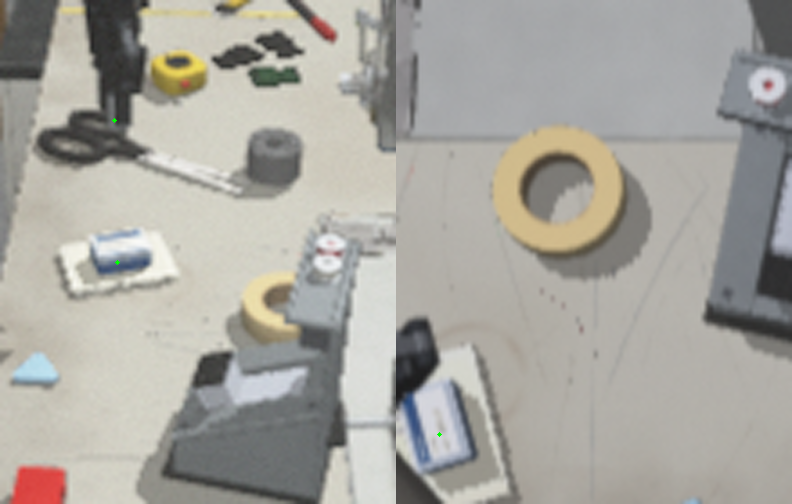

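jog_arm --pt "0.02 -0.07 0.09 1 -40 5 0" --pt "0.1212 -0.4218 0.5387 7 -244 44 0" --pt "0.1212 -0.4218 0.5387 7 -244 44 0" --pt "0.1212 -0.4218 0.5387 7 -244 44 0" --pt "0.1212 -0.4218 0.5387 7 -244 44 0" --pt "0.1212 -0.4218 0.5387 7 -244 44 0" --pt "0.1212 -0.4218 0.5387 7 -244 44 0" --pt "0.1212 -0.4218 0.5387 7 -244 44 0" --pt "0.1212 -0.4218 0.5387 7 -244 44 0"

```text
t: 11.75
eef_pos: [0.5054, 0.0566, 0.1285]
tool_rot: [0.214, 0.112, 0.97, -0.026]
contact_force: [-0.3, 1.2, 0.0]
gripper_width: 0.004
grasp_force: 0.0
```

```bash
python3 -c "
from plan import *
go(deckpt(-.0435,0,.0028),decktool())"; python3 st.py
```

```text
row [-0.0011 -0.0022  0.002 ] [-0.7  0.1 76.7] world [0.5374 0.049  0.0592]
11.75 deck uvn mm [-44.0161   0.0153  79.5275] F deck [-0.4663  1.116   0.2371] 0.00398827363252989
```

jog_arm --pt "0 0 0 0 0 45 0" --pt "0 0 0 0 0 56 0" --pt "0 0 0 0 0 65 0" --pt "0 0 0 0 0 72 0" --pt "0 0 0 0 0 76 0" --pt "0 0 0 0 0 78 0" --pt "0 0 0 0 0 78.5 0" --pt "0 0 0 0 0 78.5 0"

```text
t: 12.75
eef_pos: [0.5359, 0.0489, 0.0587]
tool_rot: [0.214, 0.112, 0.97, -0.025]
contact_force: [-25.7, 2.3, 40.1]
gripper_width: -0.0
grasp_force: 24.0
```

```bash
python3 st.py
```

```text
12.75 deck uvn mm [-44.9538  -0.5271   2.972 ] F deck [-6.2    -3.666  47.1064] -0.00024846891859563327
```

At the hard stop; release and check.

jog_arm --pt "0 0 0 0 0 -20 0" --pt "0 0 0 0 0 -70 0" --pt "0 0 0 40 0 -120 0" --pt "0 0 0 90 0 -120 0" --pt "0 0 0 120 0 -120 0" --pt "0 0 0 120 0 -120 0" --pt "0 0 0 120 0 -120 0" --pt "0 0 0 120 0 -120 0"

```text
t: 13.75
eef_pos: [0.4031, 0.094, 0.1257]
tool_rot: [0.204, 0.117, 0.971, -0.03]
contact_force: [-73.2, 111.1, 59.6]
gripper_width: 0.002
grasp_force: 0.0
```

```bash
sed -i 's/^pts=\[T,pg\]/pts=[deckpt(-.0435+a,b,.010) for a in(-.0145,.0145) for b in (-.02,.02)]+[pg+[0,0,.0115]]/' look3.py; python3 st.py; python3 look3.py l7
```

```text
13.75 deck uvn mm [-143.1882   12.8618  122.7447] F deck [-62.4907  91.2992  94.9486] 0.0019254444646133412
pad_page [([238.6, 180.0], 0.65), ([246.5, 146.5], 0.66), ([365.1, 196.1], 0.31)]
box_centre [([274.0, 265.3], 0.81), ([215.1, 248.0], 0.8), ([235.3, 181.2], 0.59), ([140.8, 207.6], 0.78), ([362.5, 196.2], 0.75), ([278.6, 225.8], 0.62)]
```

View pics/l7.png

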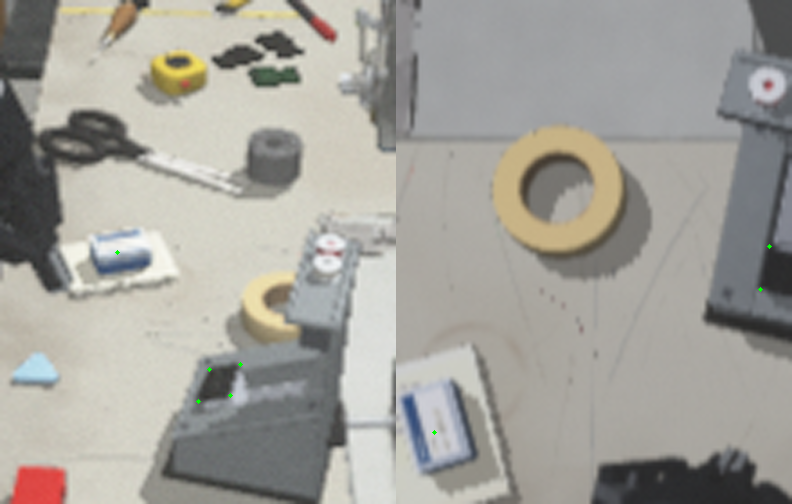

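The carriage is locked at its 10 mm pad height, but the arm retreated too far and is pressing on something (about 146 N). I'll move back out.

jog_arm --pt "0 0 0 -30 0 0 0" --pt "0 0 0 -60 0 -20 0" --pt "0 0 0 -80 0 -50 0" --pt "0 0 0 -80 0 -50 0" --pt "0 0 0 -80 0 -50 0"

```text
t: 14.68
eef_pos: [0.4537, 0.0839, 0.2037]
tool_rot: [0.205, 0.113, 0.972, -0.031]
contact_force: [-0.8, -0.4, -0.8]
gripper_width: 0.002
grasp_force: 0.0
```

```bash
python3 st.py; python3 look3.py l8; python3 -c "
from plan import *
o=bot.get_obs();print(o['q'],o['joint_vel'],o['contact_force'],o['eef_pos'])"
```

```text
14.675 deck uvn mm [-63.4672  14.7057 171.634 ] F deck [-0.9774 -0.5319 -0.4038] 0.0024648891893134656
pad_page [([239.9, 181.4], 0.62)]
box_centre [([274.4, 266.0], 0.85), ([213.4, 246.7], 0.77), ([280.9, 228.4], 0.7), ([303.2, 158.6], 0.68), ([142.9, 206.3], 0.67)]
[ 0.8263  0.1904 -1.4031  2.2727  0.8067  0.7002  0.194 ] [ 0.0063 -0.0045 -0.0019 -0.0039 -0.0017 -0.0005  0.004 ] [-0.5889  0.0947 -0.0017] [0.4538 0.0834 0.2031]
```

```bash
python3 -c "
from station import bot
print(bot.hand_in())"
```

```text
the job is handed in; nothing more can be done
None
```

The job is handed in, and the last pictures show the box flat, lid up, mid-page and the empty carriage locked; the tape and chalk look unmoved and I never went near the tin. However, on the final retreat I pulled the arm back too far, to about its joint 3 limit (-1.41), and the wrist force read about 146 N (limit 120 N). I backed off to zero force before handing in, but that spike may fail the run, and hand-in gave no verdict.

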